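# Clamp a block under the cam-action swing clamp

### The arm

A 6-joint arm with a two-finger parallel gripper is mounted at the origin on a cart in front of the work surface, level with it; the furniture and walls round the work are solid. World frame = base frame: x ahead of the robot, y to its left, z up, the work surface at z = 0. Lengths are in m, angles in rad, forces in N, time in s.
With the tool pointing down it reaches from about 0.3 to 0.875 m from the base axis. Payload 6.4 kg.
Tool frame: the origin (TCP) lies midway between the tips of the shut fingers; the grasp point (between the pads) lies 19 mm behind it; x points along the fingers, y is the direction in which the jaws open and shut, and the axes are right-handed (so a half turn about x gives the same grasp; the last joint's range is limited). The gripper opens to 85 mm and grips with 20 to 120 N. Pads are 22 mm wide; open, the fingers measure 114 mm over their backs; the gripper's body (76 mm by 85 mm) begins 54 mm behind the grasp point. The pads swing forward as they close: fully open they stand 13 mm farther back than shut.
Start: joints at [-1.548, 0.181, 1.607, -0, 1.354, -0.206], TCP at [0.13, -0.56, 0.205] pointing down, gripper open.
Joint ranges: [-2.99, 2.99], [-0.89, 2.07], [0.3, 2.58], [-1.14, 4.28], [0, 2.63], [-3.12, 3.12]. Speed limits (rad/s): [2.57, 2.57, 3.01, 3.14, 3.14, 3.14].

### API

Orientations are given as a unit quaternion [w, x, y, z].
In Python, from bench import ctrl gives the robot as it stands.
- The arm moves only by the tool step_arm, never from a script. Its argument "motion" is a list of rows, each a list of 7 numbers: the shift along the tool's x, y, z in mm, then the turn, a rotation vector about the tool's x, y, z in degrees, then the closure in counts, from 0 (fully open) to 255 (shut). In form: [[tx, ty, tz, rx, ry, rz, hand], ...]. A call has 1 to 10 rows; each row is the pose to reach, as a shift and turn from the pose commanded when the call began, along the tool's axes at that moment; what a row does not reach only later rows make up. A row lasts 1/8 s, in which the tool goes at most 62.5 mm and 10.7 degrees, less where a joint would pass 70% of its speed; a pose out of reach is approached as far as the arm can. A call with a gripper value outside its range is refused whole. The fingers move at their own pace and stop on an object; the grip force is fixed at half the most. Time passes only in rows, so rows that repeat a pose let the fingers close. It gives the time, the measured TCP pose, the force and the opening at its end, in the units of the state.
- ctrl.get_obs(): the state, without advancing time (a new reading comes with each control period).
- ctrl.camera(name): name is "scene" or "top" or "wrist"; returns (picture, depth): 384x512x3 uint8, red, green, blue; 384x512 float32, m along the optical axis (not along the pixel's ray), 0 where there is no reading.
- ctrl.camera_info(name): a dict with "fx", "fy", "cx", "cy" (pixels), "dist_coeffs" ([k1, k2, p1, p2, k3] as OpenCV has them; the pictures are not rectified), "T" (4x4, takes a point from camera to world coordinates); the wrist camera has in their place "hand_eye" (4x4, takes a point from camera to tool coordinates, whose origin is the TCP and whose axes are the tool frame's). Camera axes: x right, y down, z forward; pixel columns grow to the right and rows downward; lengths in m; the calibration is good to about 2 mm. A picture is of the moment at which its call begins: read the wrist's pose just before it. camera_info takes no time and is no camera call.
- ctrl.hand_in(): hands the job in, once; it reports no verdict.
The state is a dict: "time_s": time; "q": joint angles; "dq": joint speeds; "joint_efforts": joint torques, N m; "eef_pos": TCP position; "eef_rot": TCP orientation; "wrist_force": force on the tool from outside, world axes, zero at the start; "torque": the same for the moment, N m; "opening": opening from 0.0 (shut) to 1.0 (fully open).
Only numpy, scipy, OpenCV 4.12 (cv2) and the standard library are available. Lean on these libraries where they do the work, as an engineer would, in place of code of your own. Each camera call takes 0.05 s, during which the arm holds its last target. There are 200 camera calls.

### The job

Lay the loose dark hardwood block flat on the holding board, hard against both steel strips (a long side along the long strip, an end against the short one), and let go of it. Then swing the clamp's handle anticlockwise so that it climbs over its cam and drops into the low notch, with the foot bearing down on the block. The notch is not always at the same angle: feel for it, never press on the board or the handle with more than 20 N, and leave the other things on the bench where they are.

Things in the scene. Friction and masses are not known exactly. Their poses are not given: they have to be found in the camera images.
- block: the work: a loose dark hardwood block, 45 x 75 x 24 mm high, 0.07 kg, lying flat on the bench. Origin at the centre of its underside, x across its 45 mm width, y along its 75 mm length, z up. Its long sides are alike, and so are its ends
- holding_board: plywood board screwed to the bench, with a swing clamp on a steel column. Origin on the column's vertical axis at bench level, z up. The board reaches from x -75 to 75 and y -160 to 50 mm; its top is at z 12 mm. The column is 90 mm high and at most 29 mm in radius; its foot flange (radius 49 mm) and cam ring (46 mm) reach up to z 40 mm
- block_home (a point): point on the board's top where the centre of the block's underside is when it is home: at x 0, y -100, z 12 mm of the board. The block's 75 mm length then lies along the board's x. Axes as the board's
- long_strip (a point): middle of the top edge of the long steel strip's flat face, which looks to the board's +y: at board x 0, y -122.5, z 20 mm. The strip is 100 mm long (board x -50 to 50), 12 mm wide and stands 8 mm above the board's top. The block's long side goes against this face
- short_strip (a point): middle of the top edge of the short steel strip's flat face, which looks to the board's -x: at board x 37.5, y -99.5, z 20 mm. The strip is 46 mm long (board y -122.5 to -76.5), 12 mm wide and stands 8 mm above the board's top. The block's end goes against this face
- clamp_swing (a joint): angle of the clamp about the column, rad, growing anticlockwise from above; to clamp, it grows. At 0 the handle lever points along the board's +x, the clamping arm, opposite, along -x. Parked between 0 and 0.25. The cam ring is set differently each time: the ramp begins at 0.28 to 0.82, the notch lies 1.02 later, at 1.30 to 1.84, with a solid stop directly behind it
- clamp_lift (a joint): height of the clamp along the column, m: about 0.008 parked on the cam's level part, 0.015 on the crest, 0.001 in the notch with the foot on the block, 0 or a little less there without it. A spring presses it down with 15 to 23 N; pushing the handle sideways with about 2 to 7 N makes it climb the ramp; it rises and falls by itself. Past the crest it snaps forward about 0.1 rad and down
- handle_grip (a point): centre of the upright black handle, 100 mm from the column's axis: a round post 22 mm in diameter and 40 mm high (this point is 20 mm above its foot), standing on the end of the lever, which is 14 mm wide and 9 mm thick. At clamp_lift 0 this point is 71 mm above the bench; it goes up and down with the clamp. The post does not spin
- clamp_foot: the round rubber foot (radius 9 mm) under the clamping arm (18 mm wide), 100 mm from the column's axis, opposite the handle. Origin at the centre of its underside, 33 mm above the bench when clamp_lift is 0
- oak_block: bystander: a loose oak block, 62 x 62 x 40 mm high, origin at the centre of its underside
- try_square: bystander: a loose try square lying flat, 115 x 177 x 17 mm, origin at the centre of its underside
- tape_roll: bystander: a loose roll of tape lying flat, 77 mm in diameter and 18 mm high, origin at the centre of its underside

How it is judged:
By the outcome, as a careful person would: the job done as asked, in the order asked, and still so for the second after the job is handed in, with the robot touching nothing.
It also fails if it takes over 72 s, if anything falls off the work surface, if the arm or the gripper's body presses on something with over 40 N, if the wrist force passes 120 N, or if a joint passes its speed limit or range.

## Working session

There is one attempt and no reset: what is moved stays moved. The work goes in short steps, Python scripts to look and compute and a tool call to move; the robot and the scene stay as the last step left them, time stands still between calls to the robot, and variables do not carry over. Pictures are saved under pics/ and viewed, about 8 in all and at most 12, crops included, and the job is handed in when it is done.

Besides the shell and the picture viewer there is one more tool, called after ">>>" as name(argument=value, ...), one argument or row to a line, values as JSON. step_arm: Moves the arm, as the interface text tells. Its arguments: {"type":"object","properties":{"motion":{"type":"array","items":{"type":"array","items":{"type":"number"}}}},"required":["motion"]}

```bash
ls; mkdir -p pics; cat > h.py <<'E'
import numpy as np, cv2
from scipy.spatial.transform import Rotation as R
from bench import ctrl
def pose():
    o=ctrl.get_obs(); q=o["eef_rot"]; T=np.eye(4); T[:3,:3]=R.from_quat([q[1],q[2],q[3],q[0]]).as_matrix(); T[:3,3]=o["eef_pos"]; return T,o
def cam(n):
    T,o=pose(); im,d=ctrl.camera(n); i=ctrl.camera_info(n)
    W=T@np.array(i["hand_eye"]) if n=="wrist" else np.array(i["T"])
    K=np.array([[i["fx"],0,i["cx"]],[0,i["fy"],i["cy"]],[0,0,1.]])
    return im,d,K,np.array(i["dist_coeffs"],float),W
def cloud(d,K,D,W):
    h,w=d.shape; u,v=np.meshgrid(np.arange(w),np.arange(h))
    p=cv2.undistortPoints(np.stack([u,v],-1).reshape(-1,1,2).astype(float),K,D).reshape(h,w,2)
    P=np.dstack([p[...,0]*d,p[...,1]*d,d]); return P@W[:3,:3].T+W[:3,3]
def totool(v):  # world shift -> tool mm
    T,_=pose(); return (T[:3,:3].T@np.array(v))*1000
E
python3 - <<'E'
from h import *
for n in("top","scene"):
    im,d,K,D,W=cam(n); np.savez(f"pics/{n}.npz",im=im,d=d,K=K,D=D,W=W)
    cv2.imwrite(f"pics/{n}.png",im[...,::-1]); print(n,W.round(3),K[0,0],d.min(),d.max())
T,o=pose();print(T.round(3),o)
E
```

```text
pics
top [[-5.000e-03 -9.960e-01  9.300e-02  4.210e-01]
 [-1.000e+00  5.000e-03  1.000e-03  1.800e-02]
 [-2.000e-03 -9.300e-02 -9.960e-01  1.289e+00]
 [ 0.000e+00  0.000e+00  0.000e+00  1.000e+00]] 409.06412198993013 0.0 2.2759888
scene [[-0.801 -0.324  0.503 -0.019]
 [-0.598  0.46  -0.656  0.721]
 [-0.019 -0.826 -0.563  0.673]
 [ 0.     0.     0.     1.   ]] 445.2855329626817 0.0 3.999993
[[-0.     0.227 -0.974  0.13 ]
 [ 0.002 -0.974 -0.227 -0.559]
 [-1.    -0.002 -0.     0.204]
 [ 0.     0.     0.     1.   ]] {'time_s': 0.1, 'q': array([-1.54830033e+00,  1.81474503e-01,  1.60791475e+00, -3.26092205e-06,
        1.35380024e+00, -2.06290364e-01]), 'dq': array([-0.00090447, -0.00234442, -0.00210936, -0.00036141, -0.00098181,
        0.00064592]), 'joint_efforts': array([ 2.74073609e-04, -4.45876336e+01, -3.52238774e+01, -2.98051527e-04,
        4.11949412e-03,  1.14955819e-05]), 'eef_pos': array([ 0.1304164 , -0.55945797,  0.20376666]), 'eef_rot': array([ 0.08014983,  0.70253573,  0.0812744 , -0.70243435]), 'wrist_force': array([-0.08461114, -0.31300768,  0.58028785]), 'torque': array([-0.00752708, -0.04262045,  0.05291004]), 'opening': 1.0039538682532936}
```

View pics/top.png

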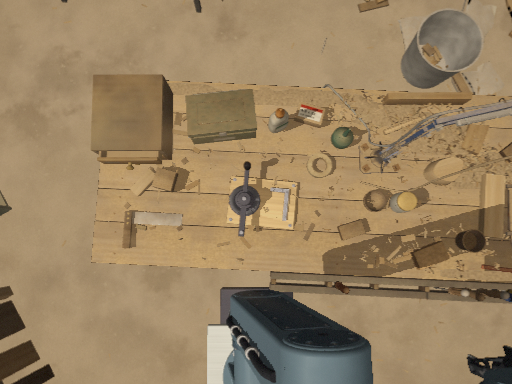

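View pics/scene.png

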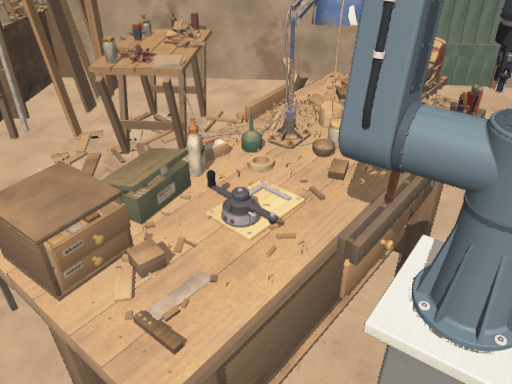

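```bash
python3 - <<'E'
from h import *
z=np.load("pics/top.npz"); im,d,K,D,W=[z[k] for k in("im","d","K","D","W")]
P=cloud(d,K,D,W)
for n,(u,v) in dict(col=(244,199),handle=(247,165),arm=(241,233),b1=(353,228),b2=(428,253),oak=(165,180),tape=(320,165),board=(270,190),bench=(320,200)).items(): print(n,P[v,u].round(3))
a=im[80:290,190:450,::-1]
cv2.imwrite("pics/c.png",cv2.resize(a,None,fx=3,fy=3-0.2,interpolation=cv2.INTER_CUBIC))
# segments above bench near b1,b2
for u,v in((353,228),(428,253)):
    s=P[v-18:v+19,u-28:u+29]; m=((s[...,2]>.014)&(s[...,2]<.035)).astype(np.uint8)
    n,l,st,c=cv2.connectedComponentsWithStats(m)
    for k in range(1,n):
        if st[k,4]>60:
            q=s[l==k]; print(u,v,st[k,4],q[:,2].mean().round(4),cv2.minAreaRect((q[:,:2]*1000).astype(np.float32)))
E
```

```text
col [0.529 0.043 0.089]
handle [0.629 0.033 0.1  ]
arm [0.43  0.052 0.067]
b1 [ 0.444 -0.291  0.026]
b2 [ 0.367 -0.516  0.031]
oak [0.594 0.287 0.038]
tape [ 0.645 -0.199 -0.003]
board [ 0.563 -0.037  0.02 ]
bench [ 0.531 -0.192  0.024]
353 228 363 0.0232 ((439.6516418457031, -287.36163330078125), (45.045291900634766, 76.0550765991211), 16.87932014465332)
428 253 583 0.0302 ((353.9263000488281, -532.9371948242188), (81.71598815917969, 113.98078155517578), 16.49129295349121)
```

View pics/c.png

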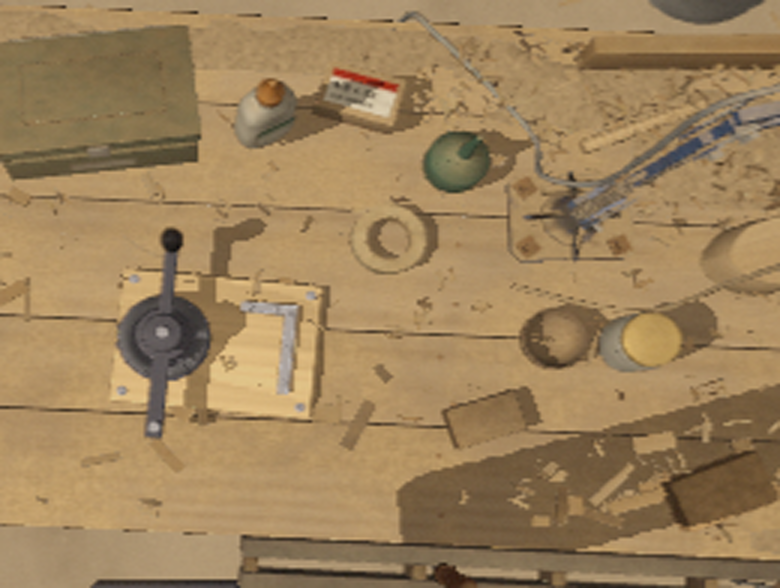

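```bash
cat >> h.py <<'E'
def plan(p,yaw):
    """tool shift mm and turn (deg about tool axes) to a straight-down pose at p with tool y at world yaw deg"""
    T,o=pose(); y=np.radians(yaw); Y=np.array([np.cos(y),np.sin(y),0]); X=np.array([0,0,-1.])
    G=np.c_[X,Y,np.cross(X,Y)]
    return (T[:3,:3].T@(np.array(p)-T[:3,3])*1000).round(1), np.degrees(R.from_matrix(T[:3,:3].T@G).as_rotvec()).round(2)
E
python3 - <<'E'
from h import *
print(np.array(ctrl.camera_info("wrist")["hand_eye"]).round(3))
z=np.load("pics/top.npz"); im,d,K,D,W=[z[k] for k in("im","d","K","D","W")]
P=cloud(d,K,D,W)
for y in np.arange(-.8,.2,.1):
    print(round(y,1),[ (round(x,2),round(float(P[m][:,2].max()),2)) for x in np.arange(.15,.6,.05) if (m:=(abs(P[...,0]-x)<.025)&(abs(P[...,1]-y)<.05)&(d>0)).any()])
# board fit: points z in 8..16mm region around
m=(abs(P[...,2]-.012)<.005)&(P[...,0]>.41)&(P[...,0]<.65)&(P[...,1]>-.15)&(P[...,1]<.13)
hs=cv2.cvtColor(im,cv2.COLOR_RGB2HSV)
# column: top z>.08
c=P[(P[...,2]>.078)&(P[...,2]<.12)&(abs(P[...,0]-.529)<.05)&(abs(P[...,1]-.043)<.05)]; print("col",c[:,:2].mean(0),cv2.minEnclosingCircle(c[:,:2].astype(np.float32)))
hpt=P[(P[...,2]>.09)&(P[...,2]<.12)&(abs(P[...,0]-.629)<.04)&(abs(P[...,1]-.033)<.03)]; print("handle",hpt.mean(0),len(hpt))
print(plan([.54,-.03,.30],-95))
E
```

```text
[[ 0.001 -0.288  0.958 -0.169]
 [ 1.     0.002 -0.001 -0.002]
 [-0.001  0.958  0.288 -0.074]
 [ 0.     0.     0.     1.   ]]
-0.8 [(np.float64(0.15), -0.84), (np.float64(0.2), -0.0), (np.float64(0.25), 0.02), (np.float64(0.3), 0.01), (np.float64(0.35), 0.01), (np.float64(0.4), 0.03), (np.float64(0.45), 0.03), (np.float64(0.5), 0.04), (np.float64(0.55), 0.04)]
-0.7 [(np.float64(0.15), -0.83), (np.float64(0.2), 0.0), (np.float64(0.25), 0.12), (np.float64(0.3), 0.02), (np.float64(0.35), 0.06), (np.float64(0.4), 0.07), (np.float64(0.45), 0.07), (np.float64(0.5), 0.04), (np.float64(0.55), 0.04)]
-0.6 [(np.float64(0.15), 0.31), (np.float64(0.2), 0.0), (np.float64(0.25), 0.11), (np.float64(0.3), 0.03), (np.float64(0.35), 0.07), (np.float64(0.4), 0.07), (np.float64(0.45), 0.06), (np.float64(0.5), 0.02), (np.float64(0.55), 0.02)]
-0.5 [(np.float64(0.15), 0.39), (np.float64(0.2), 0.0), (np.float64(0.25), 0.0), (np.float64(0.3), 0.04), (np.float64(0.35), 0.04), (np.float64(0.4), 0.04), (np.float64(0.45), 0.02), (np.float64(0.5), 0.08), (np.float64(0.55), 0.26)]
-0.4 [(np.float64(0.15), 0.58), (
[... 884 characters left out ...]
), (np.float64(0.55), 0.03)]
-0.0 [(np.float64(0.15), 0.37), (np.float64(0.2), 0.72), (np.float64(0.25), 0.8), (np.float64(0.3), 0.8), (np.float64(0.35), 0.02), (np.float64(0.4), 0.06), (np.float64(0.45), 0.07), (np.float64(0.5), 0.09), (np.float64(0.55), 0.09)]
0.1 [(np.float64(0.15), 0.36), (np.float64(0.2), 0.42), (np.float64(0.25), 0.51), (np.float64(0.3), 0.43), (np.float64(0.35), 0.03), (np.float64(0.4), 0.06), (np.float64(0.45), 0.07), (np.float64(0.5), 0.09), (np.float64(0.55), 0.09)]
col [0.53195733 0.04389944] ((0.5323854088783264, 0.04389897733926773), 0.020468750968575478)
handle [0.63064476 0.03387847 0.09643639] 39
(array([ -95.4, -422.9, -519. ]), array([18.11, -0.  ,  0.09]))
```

>>> step_arm(
  motion=[
    [-95, -420, -540, 18, 0, 0, 0],
    [-95, -420, -540, 18, 0, 0, 0],
    [-95, -420, -540, 18, 0, 0, 0],
    [-95, -420, -540, 18, 0, 0, 0],
    [-95, -420, -540, 18, 0, 0, 0],
    [-95, -420, -540, 18, 0, 0, 0],
    [-95, -420, -540, 18, 0, 0, 0],
    [-95, -420, -540, 18, 0, 0, 0],
    [-95, -420, -540, 18, 0, 0, 0],
    [-95, -420, -540, 18, 0, 0, 0],
  ],
)

```text
time_s: 1.35
eef_pos: [0.521, -0.0771, 0.2906]
eef_rot: [0.03, -0.706, 0.03, 0.707]
wrist_force: [0.2, -1.0, 0.3]
opening: 0.999
```

```bash
python3 - <<'E'
from h import *
print(plan([.56,-.03,.30],-95))
E
```

```text
(array([ -9.4, -50.3, -34.8]), array([ 0.11,  0.01, -0.01]))
```

>>> step_arm(
  motion=[
    [-9, -50, -35, 0, 0, 0, 0],
    [-9, -50, -35, 0, 0, 0, 0],
    [-9, -50, -35, 0, 0, 0, 0],
    [-9, -50, -35, 0, 0, 0, 0],
  ],
)

```text
time_s: 1.85
eef_pos: [0.5585, -0.0333, 0.2992]
eef_rot: [0.031, -0.706, 0.031, 0.707]
wrist_force: [-0.5, 0.2, 0.6]
opening: 1.005
```

```bash
python3 - <<'E'
from h import *
im,d,K,D,W=cam("wrist"); np.savez("pics/w1.npz",im=im,d=d,K=K,D=D,W=W)
cv2.imwrite("pics/w1.png",im[...,::-1]); print(pose()[0].round(4))
E
```

```text
[[-6.000e-04 -8.730e-02 -9.962e-01  5.586e-01]
 [-1.000e-04 -9.962e-01  8.730e-02 -3.340e-02]
 [-1.000e+00  1.000e-04  6.000e-04  2.993e-01]
 [ 0.000e+00  0.000e+00  0.000e+00  1.000e+00]]
```

View pics/w1.png

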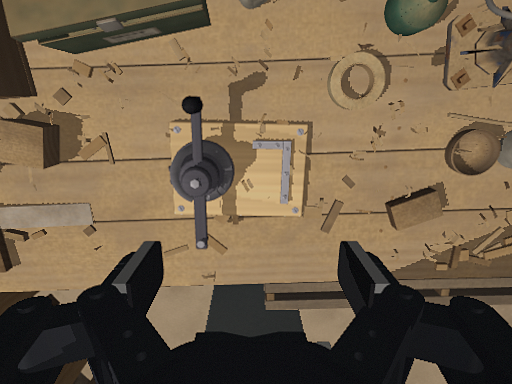

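```bash
cat >> h.py <<'E'
def onplane(uv,K,D,W,z):
    p=cv2.undistortPoints(np.array(uv,float).reshape(-1,1,2),K,D).reshape(-1,2)
    r=np.c_[p,np.ones(len(p))]@W[:3,:3].T; return (W[:3,3]+r*((z-W[2,3])/r[:,2])[:,None])[:,:2]
E
python3 - <<'E'
from h import *
z=np.load("pics/w1.npz"); im,d,K,D,W=[z[k] for k in("im","d","K","D","W")]
P=cloud(d,K,D,W)
print("bench z",np.median(P[230:250,100:140,2]),"board",np.median(P[165:185,255:275,2]),"strip",P[160:190:8,286,2])
hs=cv2.cvtColor(im,cv2.COLOR_RGB2HSV); print(hs[170,287],hs[170,270],hs[146,270])
m=(hs[...,1]<70)&(hs[...,2]>90); m[:130]=0;m[212:]=0;m[:,:246]=0;m[:,298:]=0
v,u=np.nonzero(m); XY=onplane(np.c_[u,v],K,D,W,.020)*1000
from scipy.optimize import minimize
def toL(q): 
    c,s=np.cos(q[2]),np.sin(q[2]); e=XY-q[:2]; return e@np.array([[c,-s],[s,c]])
A=1.28**2
def cost(q,ret=0):
    b=toL(q); x,y=b[:,0],b[:,1]
    def sd(x0,x1,y0,y1): 
        dx=np.maximum(np.maximum(x0-x,x-x1),0); dy=np.maximum(np.maximum(y0-y,y-y1),0); return dx**2+dy**2
    e=np.minimum(sd(-50,50,-134.5,-122.5),sd(37.5,49.5,-122.5,-76.5)); return np.minimum(e,25).sum()
best=min((minimize(cost,[530+a,43+b,np.radians(-5+c)],method="Nelder-Mead") for a in(-6,0,6) for b in(-6,0,6) for c in (-3,0,3)),key=lambda r:r.fun)
q=best.x; print(len(u),best.fun,q,np.degrees(q[2]))
b=toL(q); 
L=b[(b[:,0]<30)&(b[:,1]<-115)]; S=b[(b[:,1]>-115)]
print("long y range",np.percentile(L[:,1],[2,98]),"x",b[:,0].min(),b[:,0].max(),"short x",np.percentile(S[:,0],[2,98]),"ymax",S[:,1].max())
# pixel overlay
def px(bx,by,z):
    c,s=np.cos(q[2]),np.sin(q[2]); w=np.array([q[0]+c*bx-s*by,q[1]+s*bx+c*by,z])/1000
    Wi=np.linalg.inv(W); pc=Wi[:3,:3]@w+Wi[:3,3]; return cv2.projectPoints(pc[None],np.zeros(3),np.zeros(3),K,D)[0].ravel()
f=5;o=im[85:260,160:320,::-1].copy(); o=cv2.resize(o,None,fx=f,fy=f,interpolation=cv2.INTER_CUBIC)[:600]
o=cv2.resize(im[85:260,160:320,::-1],None,fx=3.4,fy=3.4,interpolation=cv2.INTER_CUBIC)
def poly(pts,z,col):
    a=np.array([(px(x,y,z)+.5-[160,85])*3.4 for x,y in pts]); cv2.polylines(o,[a.astype(np.int32)],True,col,1)
poly([(-75,-160),(75,-160),(75,50),(-75,50)],12,(0,0,255))
poly([(-50,-134.5),(50,-134.5),(50,-122.5),(-50,-122.5)],20,(0,255,0)); poly([(37.5,-122.5),(49.5,-122.5),(49.5,-76.5),(37.5,-76.5)],20,(0,255,0))
poly([(29*np.cos(t),29*np.sin(t)) for t in np.linspace(0,6.28,40)],90,(255,0,0))
cv2.imwrite("pics/w1o.png",o)
# block
s=P[170:240,370:460]; mm=((s[...,2]>.014)&(s[...,2]<.035)).astype(np.uint8); n,l,st,c=cv2.connectedComponentsWithStats(mm)
for k in range(1,n):
    if st[k,4]>300: qq=s[l==k]; print(st[k,4],np.median(qq[:,2]),cv2.minAreaRect((qq[:,:2]*1000).astype(np.float32)))
E
```

```text
bench z -0.00013724176882060068 board 0.011669060610373982 strip [0.01792608 0.02044016 0.01889679 0.01999341]
[174   8 153] [ 18 103 191] [168   8 151]
795 751.3662071168151 [ 5.33497202e+02  4.55997882e+01 -1.04613110e-01] -5.993889676089652
long y range [-147.52032566 -122.3783253 ] x -61.93319641915146 66.08871705145715 short x [38.29973493 49.25906673] ymax -76.32803923280437
1406 0.023347344233287437 ((441.6034240722656, -285.6930847167969), (46.194969177246094, 75.21381378173828), 17.483957290649414)
```

View pics/w1o.png

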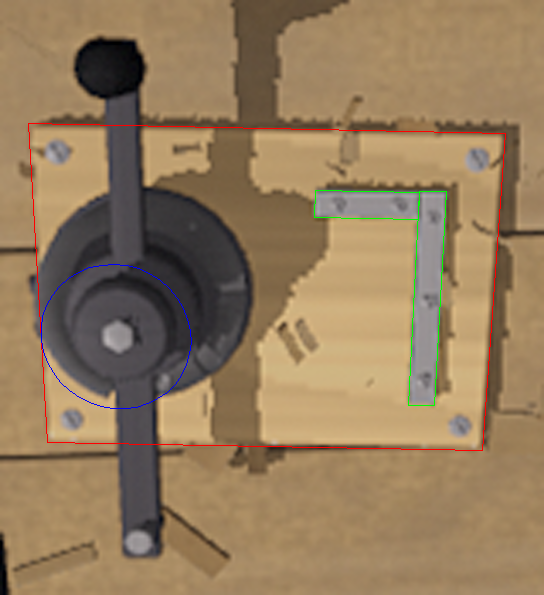

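```bash
python3 - <<'E'
from h import *
print(plan([.4416,-.2857,.10],-162.6))
E
```

```text
(array([199.4, 261.5,  94.4]), array([ 6.759e+01,  2.000e-02, -3.000e-02]))
```

>>> step_arm(
  motion=[
    [20, 262, 94, 67.6, 0, 0, 0],
    [50, 262, 94, 67.6, 0, 0, 0],
    [100, 262, 94, 67.6, 0, 0, 0],
    [150, 262, 94, 67.6, 0, 0, 0],
    [199, 262, 94, 67.6, 0, 0, 0],
    [199, 262, 94, 67.6, 0, 0, 0],
    [199, 262, 94, 67.6, 0, 0, 0],
    [199, 262, 94, 67.6, 0, 0, 0],
    [199, 262, 94, 67.6, 0, 0, 0],
    [199, 262, 94, 67.6, 0, 0, 0],
  ],
)

```text
time_s: 3.15
eef_pos: [0.4438, -0.2855, 0.1015]
eef_rot: [-0.418, 0.571, -0.418, -0.57]
wrist_force: [0.6, 0.2, 0.1]
opening: 1.001
```

```bash
python3 - <<'E'
from h import *
im,d,K,D,W=cam("wrist"); cv2.imwrite("pics/w2.png",im[...,::-1])
P=cloud(d,K,D,W)
m=((P[...,2]>.018)&(P[...,2]<.032)&(np.hypot(P[...,0]-.44,P[...,1]+.287)<.07)).astype(np.uint8); n,l,st,c=cv2.connectedComponentsWithStats(m)
k=1+st[1:,4].argmax(); q=P[l==k]; print(st[k,4],np.median(q[:,2]),cv2.minAreaRect((q[:,:2]*1000).astype(np.float32)))
print(pose()[0].round(4),plan([.4416,-.2857,.008],-162.6))
E
```

```text
4291 0.023315446234556003 ((441.1922302246094, -286.7153015136719), (44.984474182128906, 74.33219146728516), 17.11622428894043)
[[ 1.200e-03 -9.534e-01 -3.017e-01  4.438e-01]
 [-1.200e-03 -3.017e-01  9.534e-01 -2.854e-01]
 [-1.000e+00 -8.000e-04 -1.500e-03  1.014e-01]
 [ 0.000e+00  0.000e+00  0.000e+00  1.000e+00]] (array([93.4,  2.2,  0.5]), array([ 0.16, -0.09,  0.04]))
```

View pics/w2.png

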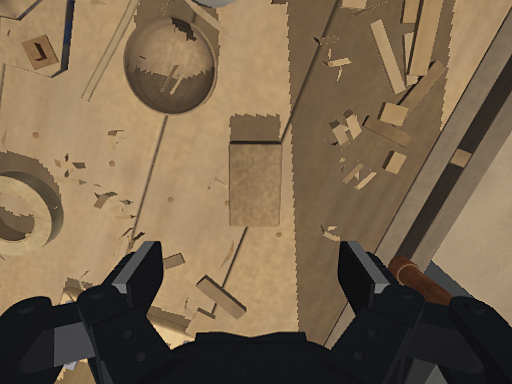

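>>> step_arm(
  motion=[
    [50, 2, -1, 0.5, 0, 0, 0],
    [85, 2, -1, 0.5, 0, 0, 0],
    [93, 2, -1, 0.5, 0, 0, 0],
    [93, 2, -1, 0.5, 0, 0, 0],
    [93, 2, -1, 0.5, 0, 0, 200],
    [93, 2, -1, 0.5, 0, 0, 200],
    [93, 2, -1, 0.5, 0, 0, 200],
    [93, 2, -1, 0.5, 0, 0, 200],
    [93, 2, -1, 0.5, 0, 0, 200],
    [93, 2, -1, 0.5, 0, 0, 200],
  ],
)

```text
time_s: 4.45
eef_pos: [0.4416, -0.2867, 0.0075]
eef_rot: [0.421, -0.568, 0.421, 0.569]
wrist_force: [-0.4, -0.2, -0.6]
opening: 0.214
```

>>> step_arm(
  motion=[
    [-10, 0, 0, 0, 0, 0, 200],
    [-30, 0, 0, 0, 0, 0, 200],
    [-60, 0, 0, 0, 0, 0, 200],
    [-60, 0, 0, 0, 0, 0, 200],
  ],
)

```text
time_s: 4.95
eef_pos: [0.4434, -0.2885, 0.0706]
eef_rot: [-0.42, 0.57, -0.421, -0.566]
wrist_force: [1.1, -0.7, 0.6]
opening: 0.213
```

```bash
python3 - <<'E'
from h import *
print(pose()[0].round(4)); 
c,s=np.cos(np.radians(-6)),np.sin(np.radians(-6)); bx,by=-3,-97
p=[.5335+(c*bx-s*by)/1000,.0456+(s*bx+c*by)/1000]; print(p); print(plan([*p,.068],-96))
E
```

```text
[[ 0.004  -0.9562 -0.2926  0.4434]
 [-0.0042 -0.2926  0.9562 -0.2885]
 [-1.     -0.0026 -0.0052  0.0706]
 [ 0.      0.      0.      1.    ]]
[np.float64(0.5203771733769328), np.float64(-0.050555038460919535)]
(array([   1.9, -143.2,  205. ]), array([-6.699e+01, -3.500e-01, -4.000e-02]))
```

```bash
python3 - <<'E'
from h import *
im,d,K,D,W=cam("wrist"); cv2.imwrite("pics/w3.png",im[...,::-1])
print(ctrl.get_obs()["opening"])
E
```

```text
0.21695217739251366
```

View pics/w3.png

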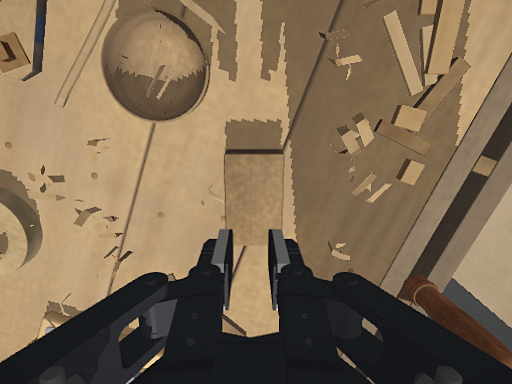

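```bash
python3 - <<'E'
from h import *
im,d,K,D,W=cam("wrist"); P=cloud(d,K,D,W)
m=((P[...,2]>.015)&(P[...,2]<.032)&(np.hypot(P[...,0]-.44,P[...,1]+.287)<.07)).astype(np.uint8); n,l,st,c=cv2.connectedComponentsWithStats(m)
k=1+st[1:,4].argmax(); q=P[l==k]; print(K[0,0],st[k,4],np.median(q[:,2]),cv2.minAreaRect((q[:,:2]*1000).astype(np.float32)))
T=pose()[0]; f=(np.c_[P[200:300,180:330].reshape(-1,3)]-T[:3,3])@T[:3,:3]*1000
f=f[(f[:,0]>-60)&(f[:,0]<20)]; print("finger tool coords",np.percentile(f,[0,1,5,50,95,99,100],axis=0).round(1))
for x in range(-50,8,5):
    g=f[(f[:,0]>=x)&(f[:,0]<x+5)]
    if len(g)>3: print(x,len(g),"y",g[:,1].min().round(1),g[g[:,1]<0][:,1].max().round(1),g[g[:,1]>0][:,1].min().round(1),"z",g[:,2].min().round(1))
E
```

```text
297.31568320770134 5171 0.02334078718881466 ((441.2584533691406, -286.7171936035156), (45.111244201660156, 74.63153839111328), 17.167530059814453)
finger tool coords [[-60.  -24.4 -10.9]
 [-59.6 -24.  -10.6]
 [-58.2 -22.4 -10.4]
 [-47.4   7.6  -6.4]
 [-33.3  19.5   6.5]
 [-28.5  21.   10.8]
 [-26.7  21.4  12.4]]
-50 348 y -24.4 -10.6 7.6 z -10.9
-45 323 y -24.3 -10.6 7.6 z -10.8
-40 283 y -24.1 -10.6 7.7 z -10.7
-35 138 y -22.6 -10.6 7.7 z -10.7
-30 39 y -10.7 -10.6 7.7 z -3.2
```

```bash
python3 - <<'E'
from h import *
print(plan([.4412,-.2867,-.019],-162.9))
E
```

```text
(array([86.9,  0.5,  0.4]), array([-0.09, -0.04,  0.02]))
```

>>> step_arm(
  motion=[
    [0, 0, 0, 0, 0, 0, 0],
    [0, 0, 0, 0, 0, 0, 0],
    [0, 0, 0, 0, 0, 0, 0],
    [0, 0, 0, 0, 0, 0, 0],
    [50, 0, 0, 0, 0, 0, 0],
    [78, 0, 0, 0, 0, 0, 0],
    [86, 0, 0, 0, 0, 0, 0],
    [87, 0, 0, 0, 0, 0, 0],
    [87, 0, 0, 0, 0, 0, 0],
  ],
)

```text
time_s: 6.18
eef_pos: [0.4426, -0.2876, -0.0182]
eef_rot: [-0.42, 0.569, -0.421, -0.568]
wrist_force: [0.6, 0.3, 1.0]
opening: 1.0
```

>>> step_arm(
  motion=[
    [0, 0, 0, 0, 0, 0, 200],
    [0, 0, 0, 0, 0, 0, 200],
    [0, 0, 0, 0, 0, 0, 200],
    [0, 0, 0, 0, 0, 0, 200],
    [0, 0, 0, 0, 0, 0, 200],
    [0, 0, 0, 0, 0, 0, 200],
  ],
)

```text
time_s: 6.92
eef_pos: [0.4423, -0.2874, -0.0185]
eef_rot: [-0.42, 0.569, -0.421, -0.568]
wrist_force: [-0.4, 0.8, 5.4]
opening: 0.509
```

```bash
cat >> h.py <<'E'
def fingers():
    im,d,K,D,W=cam("wrist"); P=cloud(d,K,D,W); T=pose()[0]; f=(P[190:330,130:380].reshape(-1,3)-T[:3,3])@T[:3,:3]*1000
    f=f[(f[:,0]>-62)&(f[:,0]<2)&(abs(f[:,1])<50)]
    for x in range(-60,0,5):
        g=f[(f[:,0]>=x)&(f[:,0]<x+5)]
        if len(g)>3: print(x,len(g),"y",g[:,1].min().round(1),g[:,1].max().round(1),"z",g[:,2].min().round(1),g[:,2].max().round(1))
    return im,d,K,D,W
E
python3 - <<'E'
from h import *
print(pose()[0].round(4)); fingers()
E
```

```text
[[ 1.200e-03 -9.562e-01 -2.926e-01  4.423e-01]
 [-1.200e-03 -2.926e-01  9.562e-01 -2.874e-01]
 [-1.000e+00 -7.000e-04 -1.500e-03 -1.850e-02]
 [ 0.000e+00  0.000e+00  0.000e+00  1.000e+00]]
-60 520 y -36.8 34.2 z -10.3 12.4
-55 494 y -36.6 34.3 z -9.9 12.7
-50 414 y -36.4 34.2 z -10.2 12.7
-45 12471 y -36.4 34.3 z -33.9 37.5
-40 234 y -36.2 34.6 z -32.7 35.4
-35 79 y -41.2 32.4 z -9.8 3.9
-30 8 y -40.6 -33.0 z -6.4 2.7
-25 8 y -39.2 -33.8 z -6.9 0.5
-20 6057 y -50.0 50.0 z -26.8 64.8
-15 14 y -12.6 -10.5 z 61.5 67.3
```

>>> step_arm(
  motion=[
    [-20, 0, 0, 0, 0, 0, 200],
    [-60, 0, 0, 0, 0, 0, 200],
    [-60, 0, 0, 0, 0, 0, 200],
    [-60, 0, 0, 0, 0, 0, 200],
  ],
)

```text
time_s: 7.48
eef_pos: [0.4414, -0.2865, 0.0402]
eef_rot: [0.421, -0.568, 0.421, 0.569]
wrist_force: [-0.4, 0.1, -0.6]
opening: 0.51
```

```bash
python3 - <<'E'
from h import *
im,d,K,D,W=fingers(); P=cloud(d,K,D,W); T=pose()[0]; f=(P.reshape(-1,3)-T[:3,3])@T[:3,:3]*1000
g=f[(abs(f[:,0]+42)<2.5)&(abs(f[:,1])<50)&(abs(f[:,2])<50)]; print(len(g),cv2.minAreaRect(g[:,1:].astype(np.float32)))
c,s=np.cos(np.radians(-6)),np.sin(np.radians(-6)); bx,by=-4+1,-96-1.2
p=[.5335+(c*bx-s*by)/1000,.0456+(s*bx+c*by)/1000]; print(p); print(plan([*p,.042],-96))
E
```

```text
-60 522 y -37.1 34.0 z -10.3 12.3
-55 472 y -36.9 33.8 z -10.2 12.2
-50 424 y -36.5 34.0 z -10.2 12.1
-45 12458 y -36.7 34.1 z -34.3 37.0
-40 184 y -36.7 33.3 z -32.0 31.3
-35 42 y -29.4 29.3 z -9.9 -5.2
13269 ((-1.2627906799316406, -0.2993888854980469), (74.55204010009766, 70.77051544189453), 89.90045928955078)
[np.float64(0.5203562676842792), np.float64(-0.050753942839993196)]
(array([  -2.2, -144.7,  201.8]), array([-6.699e+01,  1.000e-01,  1.000e-02]))
```

>>> step_arm(
  motion=[
    [-20, -145, 203, -67, 0, 0, 200],
    [-20, -145, 203, -67, 0, 0, 200],
    [-20, -145, 203, -67, 0, 0, 200],
    [-15, -145, 203, -67, 0, 0, 200],
    [-10, -145, 203, -67, 0, 0, 200],
    [-2, -145, 203, -67, 0, 0, 200],
    [-2, -145, 203, -67, 0, 0, 200],
    [-2, -145, 203, -67, 0, 0, 200],
    [-2, -145, 203, -67, 0, 0, 200],
  ],
)

```text
time_s: 8.65
eef_pos: [0.5205, -0.0502, 0.0419]
eef_rot: [0.037, -0.706, 0.037, 0.707]
wrist_force: [-0.2, 0.3, -0.8]
opening: 0.509
```

```bash
python3 - <<'E'
from h import *
c,s=np.cos(np.radians(-6)),np.sin(np.radians(-6)); bx,by=-4.3,-97.2
p=[.5335+(c*bx-s*by)/1000,.0456+(s*bx+c*by)/1000]; print(p); print(plan([*p,-.006],-96),pose()[1]["wrist_force"])
im,d,K,D,W=cam("wrist"); cv2.imwrite("pics/w4.png",im[...,::-1])
E
```

```text
[np.float64(0.5190633892203005), np.float64(-0.05061805583774526)]
(array([47.9,  0.6,  1.3]), array([-0.05,  0.07,  0.02])) [-0.23986859  0.3298769  -0.82229354]
```

View pics/w4.png

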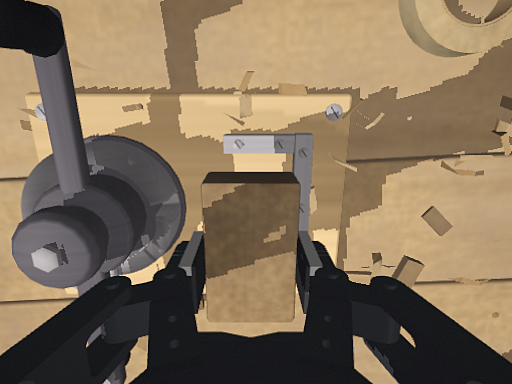

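>>> step_arm(
  motion=[
    [20, 0.6, 1.3, 0, 0, 0, 200],
    [38, 0.6, 1.3, 0, 0, 0, 200],
    [45, 0.6, 1.3, 0, 0, 0, 200],
    [46, 0.6, 1.3, 0, 0, 0, 200],
    [46.5, 0.6, 1.3, 0, 0, 0, 200],
    [46.5, 0.6, 1.3, 0, 0, 0, 200],
    [46.5, 0.6, 1.3, 0, 0, 0, 200],
  ],
)

```text
time_s: 9.57
eef_pos: [0.5199, -0.0508, -0.0035]
eef_rot: [-0.037, 0.706, -0.037, -0.706]
wrist_force: [0.8, -0.7, -0.1]
opening: 0.508
```

>>> step_arm(
  motion=[
    [1, 0, 0, 0, 0, 0, 200],
    [1.5, 0, 0, 0, 0, 0, 200],
    [2, 0, 0, 0, 0, 0, 200],
    [2, 0, 0, 0, 0, 0, 200],
  ],
)

```text
time_s: 10.07
eef_pos: [0.5195, -0.0507, -0.006]
eef_rot: [0.037, -0.706, 0.037, 0.706]
wrist_force: [-1.1, -0.1, -0.8]
opening: 0.506
```

>>> step_arm(
  motion=[
    [0.5, 0, 0, 0, 0, 0, 200],
    [1, 0, 0, 0, 0, 0, 200],
    [1, 0, 0, 0, 0, 0, 200],
  ],
)

```text
time_s: 10.45
eef_pos: [0.5196, -0.0507, -0.0065]
eef_rot: [0.037, -0.706, 0.037, 0.706]
wrist_force: [-2.4, 0.7, 4.5]
opening: 0.508
```

>>> step_arm(
  motion=[
    [-0.3, 1, 0, 0, 0, 0, 200],
    [-0.3, 2, 0, 0, 0, 0, 200],
    [-0.3, 2.5, 0, 0, 0, 0, 200],
    [-0.3, 3, 0, 0, 0, 0, 200],
    [-0.3, 3, 0, 0, 0, 0, 200],
  ],
)

```text
time_s: 11.08
eef_pos: [0.5195, -0.0537, -0.0065]
eef_rot: [-0.037, 0.706, -0.037, -0.706]
wrist_force: [0.5, 3.2, 3.1]
opening: 0.506
```

>>> step_arm(
  motion=[
    [0, 0.5, 0, 0, 0, 0, 200],
    [0, 1, 0, 0, 0, 0, 200],
    [0, 1, 0, 0, 0, 0, 200],
  ],
)

```text
time_s: 11.45
eef_pos: [0.5194, -0.0547, -0.0065]
eef_rot: [-0.037, 0.706, -0.037, -0.706]
wrist_force: [-0.6, 4.0, 5.6]
opening: 0.51
```

>>> step_arm(
  motion=[
    [0, 0.5, 0, 0, 0, 0, 200],
    [0, 1, 0, 0, 0, 0, 200],
    [0, 1, 0, 0, 0, 0, 200],
  ],
)

```text
time_s: 11.82
eef_pos: [0.5192, -0.0556, -0.0065]
eef_rot: [-0.037, 0.706, -0.037, -0.706]
wrist_force: [0.9, 3.8, 6.3]
opening: 0.511
```

>>> step_arm(
  motion=[
    [-0.3, 0.5, 0, 0, 0, 0, 200],
    [-0.3, 1, 0, 0, 0, 0, 200],
    [-0.3, 1, 0, 0, 0, 0, 200],
  ],
)

```text
time_s: 12.2
eef_pos: [0.5192, -0.0558, -0.0065]
eef_rot: [-0.037, 0.706, -0.037, -0.706]
wrist_force: [3.3, 7.6, 3.4]
opening: 0.507
```

>>> step_arm(
  motion=[
    [0, 0, -1, 0, 0, 0, 200],
    [0, 0, -2, 0, 0, 0, 200],
    [0, 0, -2.5, 0, 0, 0, 200],
    [0, 0, -3, 0, 0, 0, 200],
    [0, 0, -3, 0, 0, 0, 200],
  ],
)

```text
time_s: 12.82
eef_pos: [0.519, -0.0558, -0.0065]
eef_rot: [0.037, -0.704, 0.036, 0.708]
wrist_force: [-10.4, 6.9, 15.3]
opening: 0.505
```

>>> step_arm(
  motion=[
    [-0.7, -0.5, 2, 0, 0, 0, 200],
    [-0.7, -0.5, 2, 0, 0, 0, 200],
    [-0.7, -0.5, 2, 0, 0, 0, 200],
  ],
)

```text
time_s: 13.2
eef_pos: [0.519, -0.0558, -0.0063]
eef_rot: [0.037, -0.705, 0.037, 0.707]
wrist_force: [-1.4, 5.4, 0.7]
opening: 0.509
```

```bash
python3 - <<'E'
from h import *
im,d,K,D,W=cam("wrist"); cv2.imwrite("pics/w5.png",im[...,::-1]); P=cloud(d,K,D,W)
# board frame
a=np.radians(-6); Rb=np.array([[np.cos(a),-np.sin(a)],[np.sin(a),np.cos(a)]])
B=P.copy(); B[...,:2]=(P[...,:2]-[.5335,.0456])@Rb; B*=1000
m=(B[...,2]>32)&(B[...,2]<40)&(abs(B[...,0])<60)&(B[...,1]<-70)&(B[...,1]>-135)
n,l,st,_=cv2.connectedComponentsWithStats(m.astype(np.uint8)); k=1+st[1:,4].argmax(); q=B[l==k]
A=np.c_[q[:,:2],np.ones(len(q))]; print("plane",np.linalg.lstsq(A,q[:,2],rcond=None)[0])
print(cv2.minAreaRect(q[:,:2].astype(np.float32)),np.percentile(q[:,0],[.5,99.5]),np.percentile(q[abs(q[:,0])>15][:,1],[.5,99.5]))
s=B[(B[...,2]>17)&(B[...,2]<22)&(B[...,0]>30)&(B[...,0]<60)&(B[...,1]<-70)&(B[...,1]>-140)]; print("strip",len(s),s.min(0) if len(s) else 0,s.max(0) if len(s) else 0)
print(pose()[0].round(4),pose()[1]["wrist_force"])
E
```

```text
plane [-7.18065685e-03  7.73319834e-04  3.56216743e+01]
((-1.860076904296875, -100.40117645263672), (74.8633804321289, 60.73185348510742), 0.050660140812397) [-37.93824862  35.13923447] [-122.65681853  -78.53430877]
strip 3504 [  30.00062935 -134.97671121   17.00350396] [ 50.44092645 -77.11533115  21.997318  ]
[[-2.200e-03 -1.044e-01 -9.945e-01  5.190e-01]
 [ 9.000e-04 -9.945e-01  1.044e-01 -5.580e-02]
 [-1.000e+00 -7.000e-04  2.300e-03 -6.300e-03]
 [ 0.000e+00  0.000e+00  0.000e+00  1.000e+00]] [-2.09675329  4.61162285  0.73545794]
```

View pics/w5.png

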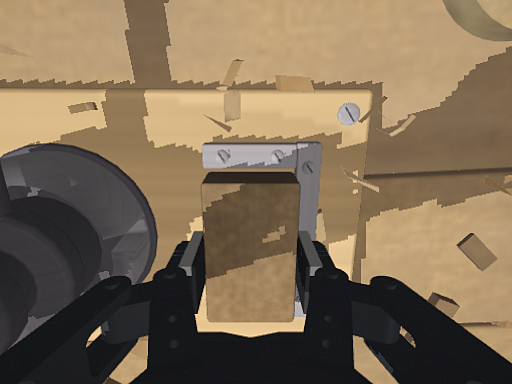

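>>> step_arm(
  motion=[
    [-0.5, -0.7, 0, 0, 0, 0, 200],
    [-0.5, -0.7, -0.7, 0, 0, 0, 200],
    [-0.5, -0.7, -1.4, 0, 0, 0, 200],
    [-0.5, -0.7, -2, 0, 0, 0, 200],
    [-0.5, -0.7, -2, 0, 0, 0, 200],
  ],
)

```text
time_s: 13.88
eef_pos: [0.5218, -0.0561, -0.0051]
eef_rot: [0.037, -0.706, 0.037, 0.706]
wrist_force: [-3.4, 0.4, 0.7]
opening: 0.511
```

>>> step_arm(
  motion=[
    [0, 0, -0.4, 0, 0, 0, 200],
    [0.6, 0, -0.4, 0, 0, 0, 200],
    [1.0, 0, -0.4, 0, 0, 0, 200],
    [1.0, 0, -0.4, 0, 0, 0, 200],
  ],
)

```text
time_s: 14.38
eef_pos: [0.5219, -0.0558, -0.0063]
eef_rot: [0.037, -0.706, 0.037, 0.707]
wrist_force: [-4.8, -0.4, 1.8]
opening: 0.51
```

>>> step_arm(
  motion=[
    [0, 0.4, 0, 0, 0, 0, 200],
    [0, 0.8, 0, 0, 0, 0, 200],
    [0, 0.8, 0, 0, 0, 0, 200],
  ],
)

```text
time_s: 14.75
eef_pos: [0.5219, -0.056, -0.0064]
eef_rot: [0.037, -0.706, 0.037, 0.707]
wrist_force: [-4.5, 2.5, 1.1]
opening: 0.508
```

>>> step_arm(
  motion=[
    [0, 0.4, 0, 0, 0, 0, 200],
    [0, 0.4, 0, 0, 0, 0, 80],
    [0, 0.4, 0, 0, 0, 0, 80],
    [0, 0.4, 0, 0, 0, 0, 80],
    [0, 0.4, 0, 0, 0, 0, 80],
  ],
)

```text
time_s: 15.38
eef_pos: [0.5227, -0.0572, -0.006]
eef_rot: [-0.037, 0.706, -0.037, -0.706]
wrist_force: [-1.0, -0.1, -0.4]
opening: 0.691
```

>>> step_arm(
  motion=[
    [-15, 0, 0, 0, 0, 0, 80],
    [-50, 0, 0, 0, 0, 0, 80],
    [-100, 0, 0, 0, 0, 0, 80],
    [-140, 0, 0, 0, 0, 0, 255],
    [-140, 0, 0, 0, 0, 0, 255],
    [-140, 0, 0, 0, 0, 0, 255],
  ],
)

```text
time_s: 16.12
eef_pos: [0.5221, -0.0569, 0.134]
eef_rot: [-0.037, 0.706, -0.037, -0.706]
wrist_force: [-0.3, -0.4, 0.8]
opening: 0.045
```

```bash
cat >> h.py <<'E'
a=np.radians(-6); Rb=np.array([[np.cos(a),-np.sin(a)],[np.sin(a),np.cos(a)]])
def bl():
    im,d,K,D,W=cam("wrist"); P=cloud(d,K,D,W)
    B=P.copy(); B[...,:2]=(P[...,:2]-[.5335,.0456])@Rb; B*=1000
    m=(B[...,2]>30)&(B[...,2]<41)&(abs(B[...,0])<60)&(B[...,1]<-65)&(B[...,1]>-135)
    n,l,st,_=cv2.connectedComponentsWithStats(m.astype(np.uint8)); k=1+st[1:,4].argmax(); q=B[l==k]
    print(len(q),"z",np.median(q[:,2]),cv2.minAreaRect(q[:,:2].astype(np.float32)),np.percentile(q[:,0],[.5,99.5]),np.percentile(q[:,1],[.5,99.5]))
    s=B[(B[...,2]>18)&(B[...,2]<21.5)&(B[...,0]>-60)&(B[...,0]<60)&(B[...,1]<-60)&(B[...,1]>-140)]
    S=s[s[:,1]>-115]; L=s[s[:,0]<35]; print("short x",np.percentile(S[:,0],[2,98]),"long y",np.percentile(L[:,1],[2,98]))
    return im,B
E
python3 - <<'E'
from h import *
im,B=bl(); cv2.imwrite("pics/w6.png",im[...,::-1])
h=B[(B[...,2]>92)&(B[...,2]<112)&(np.hypot(B[...,0],B[...,1])>80)&(np.hypot(B[...,0],B[...,1])<120)]
if len(h): print("handle",len(h),h.mean(0),np.percentile(h,[1,99],axis=0))
print(pose()[0].round(4))
E
```

```text
3732 z 35.430636231776916 ((0.031352996826171875, -100.6875), (74.97523498535156, 45.160118103027344), 0.006559312343597412) [-36.64631844  37.36858067] [-122.86773467  -78.42256   ]
short x [-23.62694793  49.3635876 ] long y [-134.81258081  -71.3800762 ]
handle 876 [99.88335682 -1.26574925 96.96251893] [[ 90.93956417  -9.02038198  92.24997374]
 [109.32590086   8.58634241 100.26011923]]
[[-1.500e-03 -1.044e-01 -9.945e-01  5.215e-01]
 [ 5.000e-04 -9.945e-01  1.044e-01 -5.680e-02]
 [-1.000e+00 -3.000e-04  1.500e-03  1.331e-01]
 [ 0.000e+00  0.000e+00  0.000e+00  1.000e+00]]
```

View pics/w6.png

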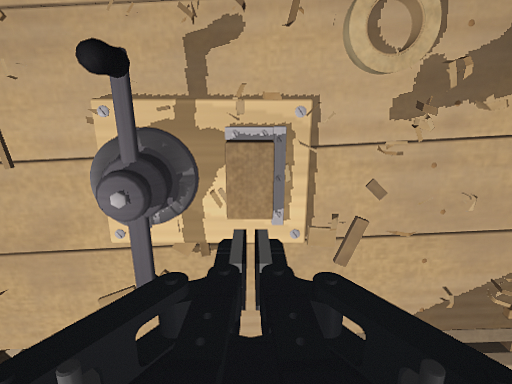

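```bash
python3 - <<'E'
from h import *
fingers()
p=Rb@np.array([100,-42])/1000+[.5335,.0456]; print(p,plan([*p,.133],-96),plan([*p,.047],-96))
s=26
for dd in (2,4,6,8,10,12,14,16,18,20):
    t=np.radians(dd); print(dd,"ty",round(-(100*np.sin(t)-s*(np.cos(t)-1)),1),"tz",round(-(100*(np.cos(t)-1)+s*np.sin(t)),1))
E
```

```text
-60 280 y -15.2 11.9 z -12.5 -7.1
-55 337 y -15.4 11.9 z -12.6 -6.7
-50 312 y -15.4 11.9 z -12.2 -6.5
-45 272 y -15.4 11.9 z -12.1 -6.8
-40 241 y -15.4 11.6 z -12.2 -6.7
-35 126 y -14.0 10.9 z -12.1 -7.0
[ 0.62856199 -0.00662277] (array([  -0.6,  -61. , -101.5]), array([0.01, 0.14, 0.03])) (array([  85.4,  -61. , -101.7]), array([0.01, 0.14, 0.03]))
2 ty -3.5 tz -0.8
4 ty -7.0 tz -1.6
6 ty -10.6 tz -2.2
8 ty -14.2 tz -2.6
10 ty -17.8 tz -3.0
12 ty -21.4 tz -3.2
14 ty -25.0 tz -3.3
16 ty -28.6 tz -3.3
18 ty -32.2 tz -3.1
20 ty -35.8 tz -2.9
```

>>> step_arm(
  motion=[
    [0, -30, -50, 0, 0, 0, 255],
    [0, -61, -101, 0, 0, 0, 255],
    [0, -61, -101, 0, 0, 0, 255],
    [30, -61, -101, 0, 0, 0, 255],
    [70, -61, -101, 0, 0, 0, 255],
    [88, -61, -101, 0, 0, 0, 255],
    [88, -61, -101, 0, 0, 0, 255],
    [88, -61, -101, 0, 0, 0, 255],
  ],
)

```text
time_s: 17.23
eef_pos: [0.6301, -0.0073, 0.0473]
eef_rot: [-0.037, 0.707, -0.037, -0.705]
wrist_force: [0.2, -0.4, -0.6]
opening: -0.002
```

>>> step_arm(
  motion=[
    [0, -4, 0, 0, 0, 0, 255],
    [0, -8, 0, 0, 0, 0, 255],
    [0, -11, 0, 0, 0, 0, 255],
    [0, -14, 0, 0, 0, 0, 255],
    [0, -16, 0, 0, 0, 0, 255],
    [0, -16, 0, 0, 0, 0, 255],
  ],
)

```text
time_s: 17.98
eef_pos: [0.6308, 0.0092, 0.0458]
eef_rot: [0.037, -0.706, 0.037, 0.706]
wrist_force: [0.7, -0.3, 0.3]
opening: 0.003
```

```bash
cat >> h.py <<'E'
def st():
    T,o=pose(); p=(T[:2,3]-[.5335,.0456])@Rb*1000; yaw=np.degrees(np.arctan2(T[1,1],T[0,1]))+6
    F=T[:3,:3].T@o["wrist_force"]; r=np.hypot(*p); th=np.degrees(np.arctan2(p[1],p[0])+np.arcsin(26.4/r))
    print("t",o["time_s"],"board",p.round(1),"r_rot",(np.sqrt(r*r-26.4**2)).round(1),"theta deg",th.round(1),"toolangle",(yaw+90).round(1),"z",T[2,3].round(4),"F tool",F.round(1))
E
python3 - <<'E'
from h import *
st()
E
```

```text
t 17.975 board [100.6 -26.1] r_rot 100.5 theta deg 0.2 toolangle 0.0 z 0.0458 F tool [-0.3  0.3 -0.8]
```

>>> step_arm(
  motion=[
    [0, -3.5, -0.8, -2, 0, 0, 255],
    [0, -7, -1.6, -4, 0, 0, 255],
    [0, -10.6, -2.2, -6, 0, 0, 255],
    [0, -14.2, -2.6, -8, 0, 0, 255],
    [0, -17.8, -3, -10, 0, 0, 255],
    [0, -21.4, -3.2, -12, 0, 0, 255],
    [0, -25, -3.3, -14, 0, 0, 255],
    [0, -25, -3.3, -14, 0, 0, 255],
  ],
)

```text
time_s: 18.98
eef_pos: [0.6365, 0.0338, 0.0456]
eef_rot: [-0.05, -0.705, -0.05, 0.706]
wrist_force: [-0.9, -1.9, -0.6]
opening: -0.0
```

```bash
python3 -c "
from h import *
st()"
```

```text
t 18.975 board [103.7  -1. ] r_rot 100.2 theta deg 14.2 toolangle 14.1 z 0.0456 F tool [0.6 1.7 1.2]
```

>>> step_arm(
  motion=[
    [0, -3.5, -0.8, -2, 0, 0, 255],
    [0, -7, -1.6, -4, 0, 0, 255],
    [0, -10.6, -2.2, -6, 0, 0, 255],
    [0, -14.2, -2.6, -8, 0, 0, 255],
    [0, -17.8, -3, -10, 0, 0, 255],
    [0, -17.8, -3, -10, 0, 0, 255],
  ],
)

```text
time_s: 19.73
eef_pos: [0.6372, 0.052, 0.0458]
eef_rot: [0.111, 0.698, 0.111, -0.698]
wrist_force: [-1.1, -3.1, -0.2]
opening: 0.005
```

```bash
python3 -c "
from h import *
st()"
```

```text
t 19.725 board [102.5  17.2] r_rot 100.5 theta deg 24.3 toolangle 24.1 z 0.0458 F tool [0.2 2.6 2. ]
```

>>> step_arm(
  motion=[
    [0, -3.5, -0.8, -2, 0, 0, 255],
    [0, -7, -1.6, -4, 0, 0, 255],
    [0, -10.6, -2.2, -6, 0, 0, 255],
    [0, -14.2, -2.6, -8, 0, 0, 255],
    [0, -17.8, -3, -10, 0, 0, 255],
    [0, -17.8, -3, -10, 0, 0, 255],
  ],
)

```text
time_s: 20.48
eef_pos: [0.6347, 0.0697, 0.0459]
eef_rot: [0.171, 0.686, 0.171, -0.686]
wrist_force: [-0.9, -3.6, -1.6]
opening: -0.001
```

```bash
python3 -c "
from h import *
st()"
```

```text
t 20.475 board [98.1 34.5] r_rot 100.6 theta deg 34.1 toolangle 34.1 z 0.0459 F tool [1.6 2.8 2.5]
```

>>> step_arm(
  motion=[
    [0, -3.5, -0.8, -2, 0, 0, 255],
    [0, -7, -1.6, -4, 0, 0, 255],
    [0, -10.6, -2.2, -6, 0, 0, 255],
    [0, -14.2, -2.6, -8, 0, 0, 255],
    [0, -17.8, -3, -10, 0, 0, 255],
    [0, -17.8, -3, -10, 0, 0, 255],
  ],
)

```text
time_s: 21.22
eef_pos: [0.6292, 0.0863, 0.0461]
eef_rot: [0.231, 0.669, 0.23, -0.668]
wrist_force: [0.2, -5.0, -1.2]
opening: 0.002
```

>>> step_arm(
  motion=[
    [0, -3.5, -0.8, -2, 0, 0, 255],
    [0, -7, -1.6, -4, 0, 0, 255],
    [0, -10.6, -2.2, -6, 0, 0, 255],
    [0, -14.2, -2.6, -8, 0, 0, 255],
    [0, -17.8, -3, -10, 0, 0, 255],
    [0, -17.8, -3, -10, 0, 0, 255],
  ],
)

```text
time_s: 21.98
eef_pos: [0.6215, 0.1019, 0.0468]
eef_rot: [0.289, 0.647, 0.287, -0.645]
wrist_force: [1.2, -6.0, 0.5]
opening: 0.001
```

```bash
python3 -c "
from h import *
st()"
```

```text
t 21.975 board [81.7 65.1] r_rot 101.1 theta deg 53.2 toolangle 54.1 z 0.0468 F tool [-0.5  4.9  3.6]
```

>>> step_arm(
  motion=[
    [0, -3.5, -0.8, -2, 0, 0, 255],
    [0, -7, -1.6, -4, 0, 0, 255],
    [0, -10.6, -2.2, -6, 0, 0, 255],
    [0, -14.2, -2.6, -8, 0, 0, 255],
    [0, -17.8, -3, -10, 0, 0, 255],
    [0, -17.8, -3, -10, 0, 0, 255],
  ],
)

```text
time_s: 22.72
eef_pos: [0.6113, 0.116, 0.0475]
eef_rot: [0.344, 0.62, 0.342, -0.617]
wrist_force: [2.9, -5.1, 2.5]
opening: 0.001
```

```bash
cat >> h.py <<'E'
def hand():
    im,d,K,D,W=cam("wrist"); P=cloud(d,K,D,W)
    B=P.copy(); B[...,:2]=(P[...,:2]-[.5335,.0456])@Rb; B*=1000; r=np.hypot(B[...,0],B[...,1])
    V=im.max(-1); m=(B[...,2]>84)&(B[...,2]<115)&(r>87)&(r<116)&(V<70); m[:, :]&=True
    T=pose()[0]; f=(P-T[:3,3])@T[:3,:3]*1000; m&=(f[...,1]<-16)&(f[...,1]>-70); q=B[m]
    if len(q): print("post",len(q),q.mean(0).round(1),"ang",np.degrees(np.arctan2(*q.mean(0)[1::-1])).round(1),"top z",np.percentile(q[:,2],[50,90,98]).round(1))
    return im,B
E
python3 -c "
from h import *
st(); hand()"
```

```text
t 22.725 board [70.  78.2] r_rot 101.5 theta deg 62.7 toolangle 64.1 z 0.0475 F tool [-2.5  5.2  2.8]
post 1136 [51.3 93.8 95.9] ang 61.4 top z [ 96.9 101.  102. ]
```

>>> step_arm(
  motion=[
    [0, -2.6, -0.3, -1.5, 0, 0, 255],
    [0, -5.3, -0.8, -3, 0, 0, 255],
    [0, -8, -1.2, -4.5, 0, 0, 255],
    [0, -10.6, -1.7, -6, 0, 0, 255],
    [0, -10.6, -1.7, -6, 0, 0, 255],
  ],
)

```text
time_s: 23.4
eef_pos: [0.6041, 0.1234, 0.0481]
eef_rot: [0.376, 0.602, 0.374, -0.598]
wrist_force: [3.6, -4.7, 3.5]
opening: -0.001
```

```bash
python3 -c "
from h import *
st(); hand()"
```

```text
t 23.4 board [62.1 84.8] r_rot 101.7 theta deg 68.3 toolangle 70.0 z 0.0481 F tool [-3.5  5.4  2.7]
post 1116 [41.9 98.4 96.3] ang 66.9 top z [ 97.6 101.8 102.6]
```

>>> step_arm(
  motion=[
    [0, -2.6, -0.3, -1.5, 0, 0, 255],
    [0, -5.3, -0.8, -3, 0, 0, 255],
    [0, -8, -1.2, -4.5, 0, 0, 255],
    [0, -10.6, -1.7, -6, 0, 0, 255],
    [0, -10.6, -1.7, -6, 0, 0, 255],
  ],
)

```text
time_s: 24.08
eef_pos: [0.5967, 0.1297, 0.0488]
eef_rot: [0.408, 0.582, 0.404, -0.576]
wrist_force: [6.9, -4.6, 3.8]
opening: 0.001
```

```bash
python3 -c "
from h import *
st(); hand()"
```

```text
t 24.075 board [54.  90.2] r_rot 101.8 theta deg 73.6 toolangle 76.0 z 0.0488 F tool [-3.8  8.1  1.9]
post 1095 [ 32.8 101.7  96.9] ang 72.1 top z [ 98.3 102.4 103.2]
```

>>> step_arm(
  motion=[
    [0.3, -2, 0, -1, 0, 0, 255],
    [0.6, -4, 0, -2, 0, 0, 255],
    [1, -6, -0.3, -3, 0, 0, 255],
    [1, -8, -0.5, -4, 0, 0, 255],
    [1, -8, -0.5, -4, 0, 0, 255],
  ],
)

```text
time_s: 24.75
eef_pos: [0.5903, 0.1339, 0.0487]
eef_rot: [0.428, 0.568, 0.424, -0.561]
wrist_force: [6.6, -0.8, 5.4]
opening: 0.002
```

```bash
python3 -c "
from h import *
st(); hand()"
```

```text
t 24.75 board [47.3 93.7] r_rot 101.6 theta deg 77.8 toolangle 80.0 z 0.0487 F tool [-5.3  6.6 -1.1]
post 1101 [ 25.  104.   97.2] ang 76.5 top z [ 98.4 102.9 103.9]
```

>>> step_arm(
  motion=[
    [0, -2.6, -0.3, -1.5, 0, 0, 255],
    [0, -5.3, -0.8, -3, 0, 0, 255],
    [0, -8, -1.2, -4.5, 0, 0, 255],
    [0, -10.6, -1.7, -6, 0, 0, 255],
    [0, -10.6, -1.7, -6, 0, 0, 255],
  ],
)

```text
time_s: 25.42
eef_pos: [0.5808, 0.1388, 0.0488]
eef_rot: [0.457, 0.545, 0.452, -0.538]
wrist_force: [6.8, 0.3, 5.8]
opening: -0.003
```

```bash
python3 -c "
from h import *
st(); hand()"
```

```text
t 25.425 board [37.3 97.6] r_rot 101.1 theta deg 83.7 toolangle 86.0 z 0.0488 F tool [-5.8  6.7 -1.5]
post 1104 [ 14.2 105.9  97.8] ang 82.4 top z [ 99.1 103.7 104.8]
```

Climbing steadily; onwards in small increments.

>>> step_arm(
  motion=[
    [0, -2, -0.3, -1, 0, 0, 255],
    [0, -4, -0.6, -2, 0, 0, 255],
    [0, -5.3, -0.8, -3, 0, 0, 255],
    [0, -7, -1, -4, 0, 0, 255],
    [0, -7, -1, -4, 0, 0, 255],
  ],
)

```text
time_s: 26.1
eef_pos: [0.5744, 0.1415, 0.0489]
eef_rot: [0.475, 0.53, 0.471, -0.521]
wrist_force: [7.9, 2.1, 7.5]
opening: -0.001
```

```bash
python3 -c "
from h import *
st(); hand()"
```

```text
t 26.1 board [30.7 99.7] r_rot 100.9 theta deg 87.6 toolangle 90.0 z 0.0489 F tool [-7.4  7.8 -2.9]
post 1105 [  7.3 106.6  98.3] ang 86.1 top z [ 99.9 104.3 105.2]
```

>>> step_arm(
  motion=[
    [-0.5, -2, -0.3, -1, 0, 0, 255],
    [-1, -4, -0.6, -2, 0, 0, 255],
    [-1, -5.3, -0.8, -3, 0, 0, 255],
    [-1, -7, -1, -4, 0, 0, 255],
    [-1, -7, -1, -4, 0, 0, 255],
  ],
)

```text
time_s: 26.78
eef_pos: [0.5622, 0.1424, 0.0467]
eef_rot: [0.491, 0.509, 0.491, -0.508]
wrist_force: [-0.4, 0.7, -0.7]
opening: 0.001
```

```bash
python3 -c "
from h import *
st(); hand()"
```

```text
t 26.775 board [18.5 99.3] r_rot 97.5 theta deg 94.6 toolangle 94.0 z 0.0467 F tool [ 0.7 -0.4 -0.7]
post 1341 [ -6.5 105.9  97.4] ang 93.5 top z [ 99.  102.6 103.4]
```

```bash
python3 -c "
from h import *
st(); im,B=hand(); cv2.imwrite('pics/w7.png',im[...,::-1])"
```

```text
t 26.825 board [17.5 98.9] r_rot 96.9 theta deg 95.2 toolangle 94.0 z 0.046 F tool [-0.3  0.7  0. ]
post 1450 [-10.6 103.1  91.8] ang 95.9 top z [92.6 95.5 96.2]
```

View pics/w7.png

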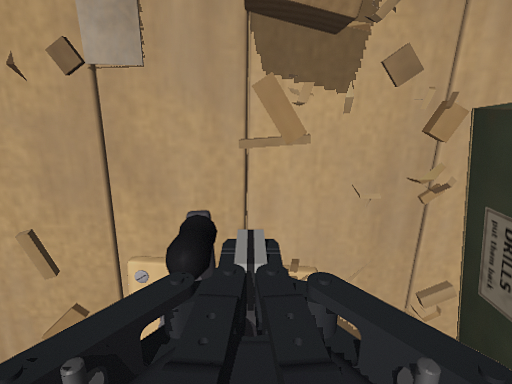

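>>> step_arm(
  motion=[
    [0, 1, 0, 0, 0, 0, 255],
    [0, 1, 0, 0, 0, 0, 255],
    [0, 1, 0, 0, 0, 0, 255],
  ],
)

```text
time_s: 27.25
eef_pos: [0.5623, 0.1414, 0.0456]
eef_rot: [-0.491, -0.509, -0.491, 0.509]
wrist_force: [0.7, -0.4, 0.6]
opening: 0.002
```

```bash
python3 -c "
from h import *
st(); hand()"
```

```text
t 27.25 board [18.6 98.3] r_rot 96.5 theta deg 94.6 toolangle 94.0 z 0.0456 F tool [-0.6  0.7  0.3]
post 1244 [-12.2 101.7  89.6] ang 96.8 top z [89.7 91.9 92.7]
```

>>> step_arm(
  motion=[
    [0, -2, -1, 0, 0, 0, 255],
    [0, -3.5, -1.5, 0, 0, 0, 255],
    [0, -4.5, -1.5, 0, 0, 0, 255],
    [0, -4.5, -1.5, 0, 0, 0, 255],
  ],
)

```text
time_s: 27.8
eef_pos: [0.558, 0.1431, 0.0459]
eef_rot: [0.491, 0.509, 0.491, -0.509]
wrist_force: [0.1, -0.0, -0.1]
opening: 0.002
```

```bash
python3 -c "
from h import *
st(); hand()"
```

```text
t 27.8 board [14.2 99.5] r_rot 97.0 theta deg 97.1 toolangle 94.0 z 0.0459 F tool [0.1 0.1 0. ]
post 1214 [-12.2 101.7  89.6] ang 96.9 top z [89.7 91.9 92.8]
```

>>> step_arm(
  motion=[
    [0, -1, 0, 0, 0, 0, 255],
    [0, -1.5, 0, 0, 0, 0, 255],
    [0, -2, 0, 0, 0, 0, 255],
    [0, -2, 0, 0, 0, 0, 255],
  ],
)

```text
time_s: 28.35
eef_pos: [0.5561, 0.1432, 0.0459]
eef_rot: [-0.491, -0.509, -0.491, 0.509]
wrist_force: [0.2, -0.3, -0.1]
opening: -0.004
```

>>> step_arm(
  motion=[
    [0, -0.5, 0, 0, 0, 0, 255],
    [0, -1, 0, 0, 0, 0, 255],
    [0, -1, 0, 0, 0, 0, 255],
  ],
)

```text
time_s: 28.72
eef_pos: [0.555, 0.1432, 0.0459]
eef_rot: [-0.491, -0.509, -0.491, 0.509]
wrist_force: [-0.5, -0.2, -0.2]
opening: 0.001
```

```bash
python3 -c "
from h import *
st(); hand()"
```

```text
t 28.725 board [11.2 99.3] r_rot 96.4 theta deg 98.9 toolangle 94.0 z 0.0459 F tool [ 0.2 -0.5  0.3]
post 1186 [-12.9 101.5  89.7] ang 97.2 top z [89.8 91.8 92.7]
```

>>> step_arm(
  motion=[
    [0, -0.5, 0, 0, 0, 0, 255],
    [0, -1, 0, 0, 0, 0, 255],
    [0, -1, 0, 0, 0, 0, 255],
  ],
)

```text
time_s: 29.15
eef_pos: [0.5541, 0.1432, 0.0459]
eef_rot: [0.491, 0.509, 0.491, -0.509]
wrist_force: [-0.4, -0.9, 0.0]
opening: 0.003
```

>>> step_arm(
  motion=[
    [0, -0.5, 0, 0, 0, 0, 255],
    [0, -1, 0, 0, 0, 0, 255],
    [0, -1, 0, 0, 0, 0, 255],
  ],
)

```text
time_s: 29.52
eef_pos: [0.5536, 0.1432, 0.0461]
eef_rot: [0.491, 0.509, 0.491, -0.508]
wrist_force: [2.3, 0.6, -0.1]
opening: -0.001
```

```bash
python3 -c "
from h import *
st(); hand()"
```

```text
t 29.525 board [ 9.8 99.2] r_rot 96.1 theta deg 99.7 toolangle 94.0 z 0.0461 F tool [ 0.1  2.3 -0.7]
post 1119 [-13.7 101.4  89.9] ang 97.7 top z [90.1 92.  92.7]
```

>>> step_arm(
  motion=[
    [0, -0.5, 0, 0, 0, 0, 255],
    [0, -1, 0, 0, 0, 0, 255],
    [0, -1, 0, 0, 0, 0, 255],
  ],
)

```text
time_s: 29.95
eef_pos: [0.5529, 0.1432, 0.0462]
eef_rot: [0.492, 0.509, 0.491, -0.508]
wrist_force: [4.7, -0.7, -1.1]
opening: 0.004
```

```bash
python3 -c "
from h import *
st(); hand()"
```

```text
t 29.95 board [ 9.1 99.1] r_rot 95.9 theta deg 100.2 toolangle 94.0 z 0.0462 F tool [1.1 4.7 0.6]
post 1086 [-14.3 101.4  89.9] ang 98.0 top z [90.2 92.  92.6]
```

>>> step_arm(
  motion=[
    [0, -0.7, 0, 0, 0, 0, 255],
    [0, -1.4, 0, 0, 0, 0, 255],
    [0, -1.4, 0, 0, 0, 0, 255],
  ],
)

```text
time_s: 30.38
eef_pos: [0.5522, 0.1432, 0.0464]
eef_rot: [0.492, 0.509, 0.49, -0.508]
wrist_force: [7.3, -1.5, -3.7]
opening: 0.003
```

```bash
python3 -c "
from h import *
st(); hand()"
```

```text
t 30.375 board [ 8.4 99. ] r_rot 95.8 theta deg 100.6 toolangle 94.0 z 0.0464 F tool [3.7 7.3 1.2]
post 1061 [-14.8 101.4  89.9] ang 98.3 top z [90.3 92.1 92.8]
```

>>> step_arm(
  motion=[
    [0, -0.7, 0, 0, 0, 0, 255],
    [0, -1.4, 0, 0, 0, 0, 255],
    [0, -1.4, 0, 0, 0, 0, 255],
  ],
)

```text
time_s: 30.8
eef_pos: [0.5512, 0.1433, 0.0465]
eef_rot: [0.492, 0.51, 0.49, -0.508]
wrist_force: [8.7, -1.8, -3.0]
opening: -0.001
```

```bash
python3 -c "
from h import *
st(); hand()"
```

```text
t 30.8 board [ 7.4 99. ] r_rot 95.7 theta deg 101.2 toolangle 94.0 z 0.0465 F tool [3.  8.7 1.5]
post 1044 [-15.7 101.3  90. ] ang 98.8 top z [90.4 92.2 92.8]
```

>>> step_arm(
  motion=[
    [0, -0.7, 0, 0, 0, 0, 255],
    [0, -1.4, 0, 0, 0, 0, 255],
    [0, -1.4, 0, 0, 0, 0, 255],
  ],
)

```text
time_s: 31.22
eef_pos: [0.5501, 0.1432, 0.0466]
eef_rot: [0.492, 0.51, 0.49, -0.508]
wrist_force: [8.8, -1.3, -3.2]
opening: 0.002
```

```bash
python3 -c "
from h import *
st(); hand()"
```

```text
t 31.225 board [ 6.3 98.8] r_rot 95.4 theta deg 101.8 toolangle 94.0 z 0.0466 F tool [3.2 8.8 1. ]
post 1032 [-16.8 101.1  89.9] ang 99.5 top z [90.3 92.1 92.8]
```

>>> step_arm(
  motion=[
    [0, -0.7, 0, 0, 0, 0, 255],
    [0, -1.4, 0, 0, 0, 0, 255],
    [0, -2, 0, 0, 0, 0, 255],
    [0, -2, 0, 0, 0, 0, 255],
  ],
)

```text
time_s: 31.78
eef_pos: [0.548, 0.1433, 0.0466]
eef_rot: [0.492, 0.51, 0.49, -0.508]
wrist_force: [9.1, -0.3, -3.1]
opening: -0.004
```

```bash
python3 -c "
from h import *
st(); hand()"
```

```text
t 31.775 board [ 4.3 98.7] r_rot 95.2 theta deg 103.0 toolangle 94.0 z 0.0466 F tool [ 3.1  9.1 -0. ]
post 1021 [-18.8 100.8  90. ] ang 100.6 top z [90.4 92.1 92.9]
```

>>> step_arm(
  motion=[
    [0, -0.7, 0, 0, 0, 0, 255],
    [0, -1.4, 0, 0, 0, 0, 255],
    [0, -2, 0, 0, 0, 0, 255],
    [0, -2, 0, 0, 0, 0, 255],
  ],
)

```text
time_s: 32.33
eef_pos: [0.5466, 0.1432, 0.0468]
eef_rot: [0.493, 0.51, 0.49, -0.507]
wrist_force: [9.4, -1.1, -3.5]
opening: 0.002
```

```bash
python3 -c "
from h import *
st(); hand()"
```

```text
t 32.325 board [ 2.8 98.5] r_rot 94.9 theta deg 103.9 toolangle 94.0 z 0.0468 F tool [3.5 9.4 0.8]
post 994 [-20.2 100.7  90.1] ang 101.3 top z [90.6 92.2 92.9]
```

>>> step_arm(
  motion=[
    [0, -0.7, 0, 0, 0, 0, 255],
    [0, -1.4, 0, 0, 0, 0, 255],
    [0, -1.4, 0, 0, 0, 0, 255],
  ],
)

```text
time_s: 32.75
eef_pos: [0.5457, 0.1432, 0.0469]
eef_rot: [0.493, 0.51, 0.489, -0.507]
wrist_force: [11.4, -1.6, -4.9]
opening: 0.004
```

```bash
python3 -c "
from h import *
st(); hand()"
```

```text
t 32.75 board [ 2.  98.3] r_rot 94.7 theta deg 104.4 toolangle 94.0 z 0.0469 F tool [ 5.  11.5  1.2]
post 967 [-20.9 100.5  90.1] ang 101.7 top z [90.5 92.3 92.9]
```

>>> step_arm(
  motion=[
    [0, 5, 0, 0, 0, 0, 255],
    [0, 20, 0, 0, 0, 0, 255],
    [0, 30, 0, 0, 0, 0, 255],
    [-60, 30, 0, 0, 0, 0, 255],
    [-120, 30, 0, 0, 0, 0, 255],
    [-160, 30, 0, 0, 0, 0, 255],
    [-160, 30, 0, 0, 0, 0, 255],
  ],
)

```text
time_s: 33.67
eef_pos: [0.5745, 0.1429, 0.2102]
eef_rot: [0.493, 0.51, 0.49, -0.507]
wrist_force: [-0.3, -0.1, -1.5]
opening: 0.001
```

```bash
python3 -c "
from h import *
print(plan([.60,-.06,.25],-96),pose()[1]['wrist_force'])"
```

```text
(array([-39.7,  32.7, 201.9]), array([94.03, -0.34, -0.26])) [-0.34732863 -0.05438761 -1.53539021]
```

>>> step_arm(
  motion=[
    [-40, -7, 202, 94, 0, 0, 255],
    [-40, -7, 202, 94, 0, 0, 255],
    [-40, -7, 202, 94, 0, 0, 255],
    [-40, -7, 202, 94, 0, 0, 255],
    [-40, -7, 202, 94, 0, 0, 255],
    [-40, -7, 202, 94, 0, 0, 255],
    [-40, -7, 202, 94, 0, 0, 255],
    [-40, -7, 202, 94, 0, 0, 255],
    [-40, -7, 202, 94, 0, 0, 255],
    [-40, -7, 202, 94, 0, 0, 255],
  ],
)

```text
time_s: 34.92
eef_pos: [0.5575, -0.0586, 0.2442]
eef_rot: [0.037, -0.705, 0.036, 0.707]
wrist_force: [-0.1, 0.2, -0.9]
opening: 0.003
```

```bash
python3 - <<'E'
from h import *
im,B=bl(); cv2.imwrite("pics/w8.png",im[...,::-1])
r=np.hypot(B[...,0],B[...,1]); h=B[(B[...,2]>80)&(B[...,2]<110)&(r>85)&(r<115)]
print("post",len(h),h.mean(0),np.degrees(np.arctan2(h[:,1].mean(),h[:,0].mean())),np.percentile(h[:,2],[50,90,98]))
E
```

```text
1489 z 35.52196407062919 ((-0.09687423706054688, -101.21630859375), (44.720977783203125, 74.78387451171875), 89.41512298583984) [-37.15575485  37.09687313] [-123.02321152  -78.66942752]
short x [-22.11030542  48.9791009 ] long y [-135.03026495  -81.63874969]
post 292 [-17.68182622  94.18138928  88.21244272] 100.63306336641163 [89.18778568 92.09594461 92.79479995]
```

View pics/w8.png

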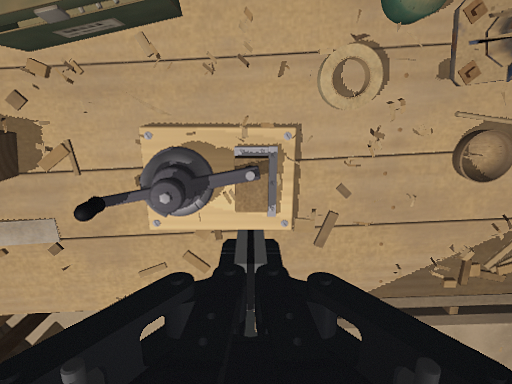

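```bash
python3 -c "
from h import *
print(ctrl.get_obs()['time_s'],ctrl.hand_in())"
```

```text
the job is handed in; nothing more can be done
34.975 None
```

The block is home against both steel strips and the clamp is down on it. I handed the job in at 35 s of the 72 s allowed.

- **Block:** I slid it along the board, still gripped, until both strips pushed back, then let go. The last picture put its centre at board (-0.1, -101.2) mm, and the top was at the height I measured when it was set down. By the tape measurements that is about 1 mm past the nominal home, inside camera error. It also read about 0.6° out of square, which is probably measurement noise with the arm partly hiding the block.
- **Clamp:** the handle climbed the ramp at about 5–11 N, snapped over the crest near 90–95° and dropped. The post top fell from about 105 to 92 mm, so the clamp is in the low notch. I then pressed it on gently until the force rose to about 12.5 N, which felt like the stop. The handle rests at about 101–103°, and the last picture shows the foot on the block.
- **Forces:** the highest reading was about 19.7 N in total (15 N of it downward), when the block stuck while I slid it towards the short strip, so it came close to the 20 N limit. Readings come only at the end of each move, so a brief peak between them could have been higher.
- **What went wrong:** the first grasp closed on nothing. The camera depth showed the real fingertips about 30 mm short of the reported TCP, so I allowed for that afterwards. The block did not move.
- **Other objects:** the arm was never sent near the tape roll, try square or oak block. The tape roll looked undisturbed in the last picture; I took no separate check of the other two.

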